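# Fit the grading screen in the bean grader

## Robot

A 7-joint arm with a two-finger parallel gripper is mounted at the origin on the work surface. World frame = base frame: x ahead of the robot, y to its left, z up, the work surface at z = 0. Lengths are in m, angles in rad, forces in N, time in s.
With the tool pointing down it reaches from about 0.4 to 0.925 m from the base axis. Payload 4.1 kg.
Tool frame: the origin (TCP) lies midway between the tips of the shut fingers; the grasp point (between the pads) lies 19 mm behind it; z points along the fingers, y is the line along which they close (so a half turn about z gives the same grasp; the last joint's range is limited). The gripper opens to 85 mm and grips with 20 to 120 N. Pads are 22 mm wide; open, the fingers measure 114 mm over their backs; the gripper's body (76 mm by 85 mm) begins 54 mm behind the grasp point. The pads swing forward as they close: fully open they stand 13 mm farther back than shut.
Start: joints at [1.107, 0.398, 0.045, 1.537, -0.019, 1.207, -0.051], TCP at [0.232, -0.607, 0.231] pointing down, gripper open.
Joint ranges: [-2.82, 2.82], [-0.49, 2.23], [-1.37, 1.46], [0, 2.46], [-1.36, 4.5], [0.23, 2], [-2.94, 2.94]. Speed limits (rad/s): [2.57, 2.57, 3.14, 3.14, 3.14, 3.14, 3.14].

## Interface

Orientations are given as a unit quaternion [x, y, z, w].
In Python, from cell import bot, fingers, inverse_kinematics, read_state, optics, hand_in gives the robot as it stands. The module is installed in compiled form; this text tells all that it offers. Calls block until the motion is done:
- bot.movep(position, orientation): joint-space move of the TCP to a pose.
- bot.move_linear(position, orientation=None, vel=0.15, max_force=None): straight line of the TCP; orientation=None keeps the orientation; vel is the mean speed in m/s. With max_force (N) it stops when the force on the tool has changed by that much, and returns True; else False.
- bot.movej(angles): joint-space move.
- fingers.command_gripper(opening): finger opening in m; the grip force is fixed at half the most; returns when the fingers have stopped.
- bot.wait(seconds).
- inverse_kinematics(position, orientation): joint angles nearest the present ones, or None.
- read_state(): the state.
- optics.get_image(name): name is "scene" or "side" or "wrist"; returns a dict with "pixels" (420x560x3 uint8, blue, green, red), "range_z" (420x560 float32, m along the optical axis (not along the pixel's ray), 0 where there is no reading), "intrinsics" (3x3 intrinsics, pixels), "R" (3x3) and "t" (3): a world point X has camera coordinates R X + t. Camera axes: x right, y down, z forward; pixel columns grow to the right and rows downward; lengths in m; the calibration is good to about 2 mm. A picture is of the moment at which its call begins.
A pose or a line that the arm cannot do raises bot.MotionError and nothing moves.
- hand_in(): hands the job in; it is judged then, once.
The state is a dict: "time_s": time; "q": joint angles; "joint_vel": joint speeds; "joint_efforts": joint torques, N m; "tool_pos": TCP position; "tool_rot": TCP orientation; "contact_force": force on the tool from outside, world axes, zero at the start; "wrist_torque": the same for the moment, N m; "opening": finger opening in m; "grip_force": force on a finger pad.
Only numpy, scipy, OpenCV 4.12 (cv2) and the standard library are available. Lean on these libraries where they do the work, as an engineer would, in place of code of your own. Each camera call takes 0.05 s, during which the arm holds its last target. There are 200 camera calls.

## Task

Fit the round-hole screen with the red tab into the empty deck of the bean grader: slide its two ears down into the slots, past the spring clips, until both ends sit fully home and flat on the ledges, and let go of it. Feel your way in and do not force it, because a hard shove bends the screen; leave the blue-tabbed screen and the other things on the stall where they are.

Things in the scene. Friction and masses are not known exactly. Their poses are not given: they have to be found in the camera images.
- red_screen: Round-hole screen with the red tab, to be fitted: steel plate 100 (x) x 150 (y) x 4 mm, an upright tab at its centre, an ear in the middle of each short end. Origin: centre of its underside; z up on the tab side. Each ear is 24 mm wide (x), 6 mm thick from the underside up, and reaches from 75 to 89 mm off the centre. The same either way round. About 0.24 kg.
- red_screen_tab (a point): Middle of the red tab's top edge, 38 mm above the screen's underside. The tab is 10 mm thick (screen x) and 44 mm long (screen y): pinch it across its thickness.
- red_screen_ear_a (a point): Underside of the red screen's +y ear, 82 mm from its centre.
- red_screen_ear_b (a point): Underside of the red screen's -y ear, 82 mm from its centre.
- blue_screen: Screen of the same shape and size with oblong holes and a blue tab, to be left where it lies. Which of the two lies left and which right of the grader varies.
- grader: Bench bean grader, fixed: green base 290 x 230 x 58 mm, dark motor lying across its -x end (top 106 mm above the table), chute at its +x end, open deck on top. Origin: centre of its underside, z up.
- deck_mid (a point): Point on the grader: where the centre of the screen's underside comes to sit when the deck stands at mid-stroke, 100 mm above the table (ledge height); axes as the grader's. The deck stops anywhere in its stroke, up to 9 mm either way along x from here, and stays put there (it takes 20 N sideways to shift). The screen's length lies along y.
- clip_a (a joint): Deflection in m (towards +x) of the brass spring leaf in the +y cheek's slot; 0 at rest, about 1.5 N at first and 0.9 N more per mm. The cheeks, one at each y end of the deck, have inner faces at y = +-76.5 mm and flat tops 30 mm above the ledges, and are 130 mm long (x). An ear's slot is open at the top and its floor is level with the ledges.
- clip_b (a joint): The same in the -y cheek. x of each slot from the deck's middle: fixed wall at -12.5 mm with its top edge rounded 2.5 mm; leaf on the other side sloping in from 14 mm at the top to 9 mm at 20 mm above the floor, straight to 10 mm, then receding, so it snaps back over an ear that is home. An ear needs 4 to 9 N down to pass. Between the cheeks nothing rises above the ledges.
- white_mug: White enamel mug, 82 mm across, 78 mm high; origin at the centre of its foot. Leave alone.
- green_mug: Green mug of the same size. Leave alone.
- brush: Brush about 190 mm long lying on the table. Leave alone.
- jar: Jar of dark beans with a yellow cap, 68 mm across, 110 mm high. Leave alone.
- tin: Tin, 74 mm across, 100 mm high. Leave alone.

How it is judged:
At the end, for the whole second after the job is handed in: The red-tabbed screen lies flat in the grader's deck with the undersides of both ears no more than 1.8 mm above the ledges, its centre over the deck (within 14 mm of mid-stroke), its length along y of the grader (0.05 rad), at rest and let go (z of each of red_screen_ear_a, red_screen_ear_b in the frame of deck_mid below 0.0018 m and horizontal distance between red_screen and deck_mid below 0.014 m and angle between the y axis of red_screen and the y axis of grader, either way round below 0.05 rad and angle between red_screen's own z axis and vertical below 0.03 rad and linear speed of red_screen below 0.01 m/s and contact force between the fingers and red_screen below 0.1 N); the robot touches nothing.
It fails at once if the screen is shoved into the grader with more than 45 N, pushing and wedging forces added up (contact force between red_screen and grader above 45 N).
It fails at once if the blue-tabbed screen is moved by more than 20 mm (distance of blue_screen from where it was at the start of the episode above 0.02 m).
It fails at once if a mug, the brush, the jar or the tin is moved by more than 20 mm (distance of any of white_mug, green_mug, brush, jar, tin from where it was at the start of the episode above 0.02 m).
It also fails if it takes over 72 s, if anything falls off the work surface, if the arm or the gripper's body presses on something with over 40 N, if the wrist force passes 120 N, or if a joint passes its speed limit or range.

## Working session

There is one attempt and no reset: what is moved stays moved. The work goes in short steps, each a Python script; the robot and the scene stay as the last script left them, time stands still between calls to the robot, and variables do not carry over. Pictures are saved under pics/ and viewed, at most 10 in all, crops included, and the job is handed in when it is done.

```bash
mkdir -p pics; cat > h.py <<'E'
import numpy as np, cv2
from cell import bot, fingers, inverse_kinematics, read_state, optics, hand_in
def pts(im):
    z=im["range_z"]; K=im["intrinsics"]; v,u=np.indices(z.shape)
    c=np.stack([(u-K[0,2])/K[0,0]*z,(v-K[1,2])/K[1,1]*z,z],-1)
    return (c-im["t"])@im["R"]
E
python3 - <<'E'
from h import *
a=[]
for n in("scene","side"):
    im=optics.get_image(n); cv2.imwrite(f"pics/{n}0.png",im["pixels"]); np.savez(f"{n}0.npz",**im)
    print(n,im["R"].round(3).tolist(),im["t"])
s=read_state();print(s["time_s"],s["tool_pos"],s["tool_rot"])
E
```

```text
scene [[0.754, 0.657, 0.002], [0.553, -0.632, -0.543], [-0.355, 0.411, -0.84]] [-0.42533345 -0.247715    1.29897344]
side [[-0.916, -0.402, -0.01], [-0.193, 0.462, -0.866], [0.353, -0.791, -0.5]] [0.51388578 0.19393052 1.35235678]
0.1 [ 0.23167949 -0.6066951   0.23034362] [ 9.83406380e-01  1.81414164e-01 -2.33494284e-04 -8.58911070e-04]
```

View pics/scene0.png

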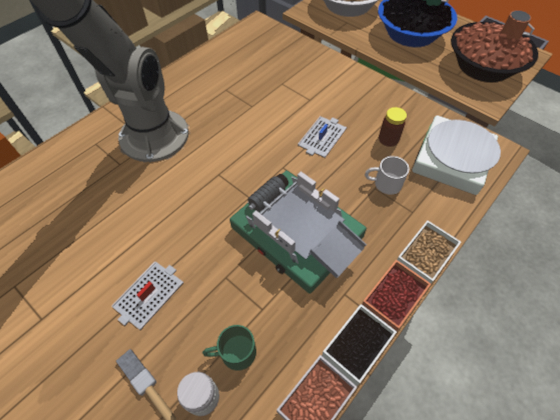

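View pics/side0.png

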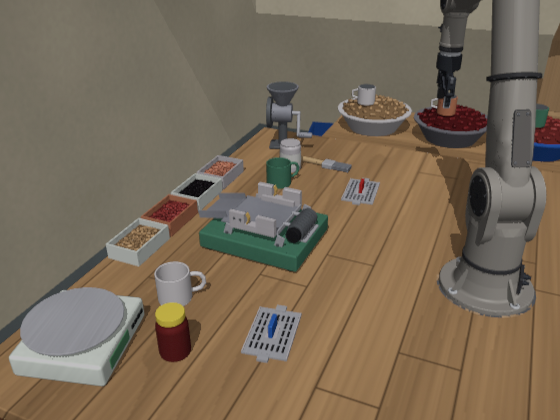

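The scene view shows the red-tabbed screen at about (148,295), the grader with its four cheek posts at about (300,225), and the blue screen at (323,135). The side view shows red at (361,187) and the grader at (265,225). Next I measure from depth.

```bash
python3 - <<'E'
import numpy as np,cv2
from h import pts
for n in("scene","side"):
    im=dict(np.load(f"{n}0.npz")); P=pts(im); hsv=cv2.cvtColor(im["pixels"],cv2.COLOR_BGR2HSV); h,s,v=[hsv[...,i].astype(int) for i in range(3)]
    ok=im["range_z"]>0
    box=np.zeros(ok.shape,bool)
    if n=="scene": box[255:335,105:190]=1
    else: box[172:210,335:385]=1
    red=box&ok&((h<8)|(h>172))&(s>170); p=P[red]; print(n,"red",len(p),p.mean(0).round(4),p.max(0).round(4),p.min(0).round(4))
    top=p[p[:,2]>p[:,2].max()-.006]; print(" top",len(top),top.mean(0).round(4))
    pl=box&ok&(s<60)&(P[...,2]<.03)
    pl=cv2.morphologyEx(pl.astype(np.uint8),cv2.MORPH_CLOSE,np.ones((5,5)))>0
    cs,_=cv2.findContours(pl.astype(np.uint8),cv2.RETR_EXTERNAL,cv2.CHAIN_APPROX_NONE); c=max(cs,key=cv2.contourArea)[:,0]
    K=im["intrinsics"]; d=np.c_[(c[:,0]-K[0,2])/K[0,0],(c[:,1]-K[1,2])/K[1,1],np.ones(len(c))]@im["R"]; o=-im["R"].T@im["t"]
    q=o+d*((.004-o[2])/d[:,2])[:,None]; r=cv2.minAreaRect((q[:,:2]*1000).astype(np.float32)); print(" plate",r, "z med",np.median(P[pl&ok][:,2]))
    # grader
    gb=np.zeros(ok.shape,bool)
    if n=="scene": gb[165:295,225:370]=1
    else: gb[180:265,195:335]=1
    g=gb&ok&(h>60)&(h<95)&(s>90)&(abs(P[...,2]-.058)<.006)
    print(" green",g.sum(),cv2.minAreaRect((P[g][:,:2]*1000).astype(np.float32)))
    ck=gb&ok&(abs(P[...,2]-.130)<.004)
    k,lab,st,ce=cv2.connectedComponentsWithStats(ck.astype(np.uint8))
    for i in range(1,k):
        if st[i,4]>12: m=lab==i; print("  cheek",st[i],P[m].mean(0).round(4),cv2.minAreaRect((P[m][:,:2]*1000).astype(np.float32)))
    br=gb&ok&(h>12)&(h<32)&(s>110)&(P[...,2]>.09); k,lab,st,ce=cv2.connectedComponentsWithStats(br.astype(np.uint8))
    for i in range(1,k):
        if st[i,4]>4: print("  brass",st[i],P[lab==i].mean(0).round(4))
E
```

```text
scene red 65 [ 0.4196 -0.3553  0.0347] [ 0.4268 -0.3352  0.0404] [ 0.3962 -0.3749  0.0013]
 top 57 [ 0.4213 -0.3561  0.0369]
 plate ((419.8607482910156, -354.86395263671875), (103.33185577392578, 180.02122497558594), 6.2706298828125) z med 0.003371361410614355
 green 738 ((588.9356689453125, 24.966201782226562), (223.55172729492188, 283.9551696777344), 88.28499603271484)
  cheek [298 172  18  14  90] [0.5453 0.1109 0.1286] ((545.2329711914062, 110.97859954833984), (14.652575492858887, 53.02308654785156), 87.51530456542969)
  cheek [323 190  17  12  82] [0.627  0.1087 0.1288] ((626.9920654296875, 109.12911224365234), (16.1915225982666, 45.33017349243164), 86.16799926757812)
  cheek [253 211  19  16 110] [ 0.5419 -0.0568  0.129 ] ((541.0512084960938, -56.1306266784668), (15.067082405090332, 52.42654800415039), 89.85177612304688)
  cheek [278 231  17  15  98] [ 0.6225 -0.0589  0.1288] ((622.1502075195312, -58.30759811401367), (14.175764083862305, 45.29707717895508), 89.46121215820312)
  brass [320 188   5   8  15] [0.5975 0.1075 0.1194]
  brass [276 231   2   4   5] [ 0.5933 -0.0608  0.
[... 413 characters left out ...]
 0.6169 -0.0566  0.1302] ((614.9437866210938, -58.15503692626953), (54.52560806274414, 18.990774154663086), 1.4990112781524658)
  cheek [283 187  19   7  81] [ 0.5371 -0.0536  0.13  ] ((537.3216552734375, -55.62884521484375), (55.58890151977539, 20.756637573242188), 1.2065731287002563)
  cheek [229 209  21   7  76] [0.6199 0.1111 0.1299] ((619.9793701171875, 110.12696838378906), (21.13361930847168, 53.92439270019531), 85.33626556396484)
  cheek [255 214  21   9  85] [0.542  0.1132 0.1301] ((542.992431640625, 111.83642578125), (53.687191009521484, 18.8074893951416), 3.0758135318756104)
  brass [274 185   3  11  23] [ 0.5897 -0.056   0.1193]
  brass [246 213   4  10  24] [0.5937 0.1088 0.1199]
```

```bash
python3 - <<'E'
import cv2,numpy as np
a=cv2.imread("pics/scene0.png")[165:295,225:370];b=cv2.imread("pics/side0.png")[180:265,195:335]
cv2.imwrite("pics/crop.png",np.vstack([cv2.resize(a,(560,350),interpolation=2)[:320],cv2.resize(b,(560,275),interpolation=2)]))
E
```

```text
(no output)
```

View pics/crop.png

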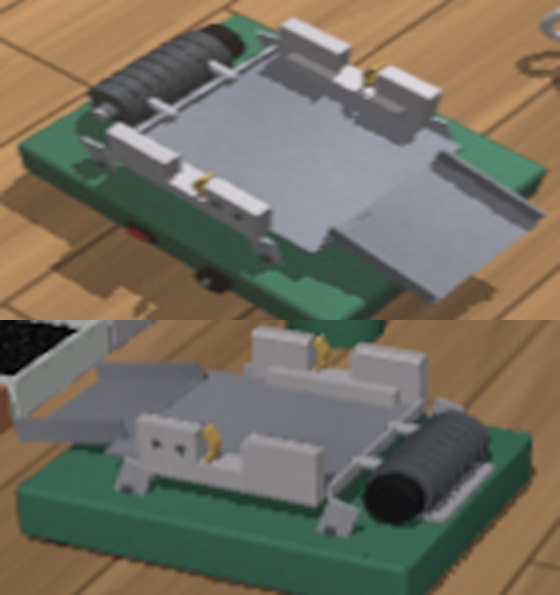

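The crop shows both cheeks, each with a gap at the slot and a brass leaf on the +x side. The grader is at about (0.580, 0.027) with yaw about -0.026, and the cheek tops measure 0.130, which matches the spec. The red screen is at (0.4195,-0.3545) with its x axis at yaw +0.108. Next I go above it and look with the wrist camera.

```bash
cat >> h.py <<'E'
from scipy.spatial.transform import Rotation as Ro
def quat(yaw): # screen-x yaw -> tool orientation, tool y along screen x (opposite sense)
    return (Ro.from_euler('z',yaw+SG)*Ro.from_euler('x',np.pi)).as_quat()
SG=-np.pi/2
E
python3 - <<'E'
import h; from h import *
for sg in(np.pi/2,-np.pi/2):
    h.SG=sg
    for p,y in(([.42,-.355,.2],.108),([.58,.027,.25],-.026)):
        print(sg,inverse_kinematics(p,quat(y)))
h.SG=-np.pi/2
for sg in (-np.pi/2,np.pi/2):
    h.SG=sg; j=inverse_kinematics([.42,-.355,.2],quat(.108)); k=inverse_kinematics([.58,.027,.25],quat(-.026))
    if j is not None and k is not None and max(abs(j[6]),abs(k[6]))<2.6: break
print("SG",sg)
bot.movep([.4195,-.3545,.2],quat(.108))
im=optics.get_image("wrist"); cv2.imwrite("pics/w1.png",im["pixels"]); np.savez("w1.npz",**im)
s=read_state();print(s["time_s"],s["tool_pos"],s["q"], im["R"].round(3).tolist(),-im["R"].T@im["t"])
E
```

```text
1.5707963267948966 [ 0.88707396  0.25879812 -0.31272861  1.80901453  0.08903891  1.08745215
  0.6506583 ]
1.5707963267948966 [ 0.39009333  0.31009368 -0.63676606  1.66906538  0.19397087  1.22643695
 -0.31570442]
-1.5707963267948966 [ 0.4610105   0.25052905  0.19360663  1.82043513 -0.05423366  1.07573625
 -2.35909134]
-1.5707963267948966 [ 0.73740914  0.46197072 -1.15408989  1.6612837   0.43581996  1.30719791
  2.62066394]
SG 1.5707963267948966
1.3583 [ 0.41852784 -0.35641297  0.20005277] [ 0.88836471  0.25798349 -0.31041944  1.80977789  0.08919251  1.08701499
  0.65038675] [[0.995, 0.104, -0.0], [0.1, -0.955, 0.279], [0.029, -0.278, -0.96]] [ 0.41171506 -0.28588616  0.3442946 ]
```

View pics/w1.png

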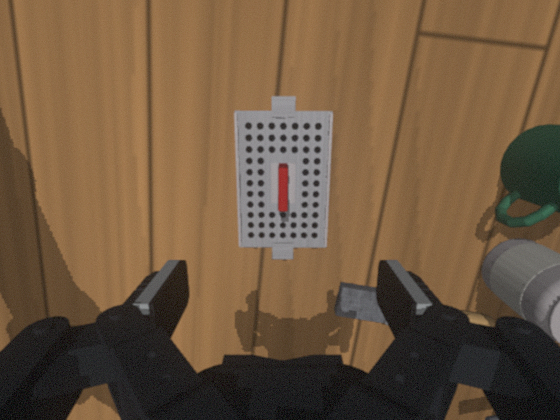

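The wrist view shows the red screen upright at (284,180), with the red tab from (284,165) to (284,212). I measure it here, then grasp it.

```bash
cat >> h.py <<'E'
def cast(im,c,z):
    K=im["intrinsics"]; c=np.asarray(c,float); d=np.c_[(c[:,0]-K[0,2])/K[0,0],(c[:,1]-K[1,2])/K[1,1],np.ones(len(c))]@im["R"]; o=-im["R"].T@im["t"]
    return (o+d*((z-o[2])/d[:,2])[:,None])[:,:2]
def rect(im,mask,z):
    cs,_=cv2.findContours(mask.astype(np.uint8),cv2.RETR_EXTERNAL,cv2.CHAIN_APPROX_NONE); c=max(cs,key=cv2.contourArea)[:,0]
    return cv2.minAreaRect((cast(im,c,z)*1000).astype(np.float32))
E
python3 - <<'E'
from h import *
im=dict(np.load("w1.npz")); hsv=cv2.cvtColor(im["pixels"],cv2.COLOR_BGR2HSV); h,s,v=[hsv[...,i].astype(int) for i in range(3)]
P=pts(im); box=np.zeros(h.shape,bool); box[85:270,215:350]=1
pl=cv2.morphologyEx((box&(s<60)&(v>90)).astype(np.uint8),cv2.MORPH_CLOSE,np.ones((9,9)))
print("plate",rect(im,pl,.004), np.median(P[(pl>0)&(s<60)&(v>120)][:,2]))
red=box&((h<8)|(h>172))&(s>150); print("tab",rect(im,red&(P[...,2]>.034),.038),P[red][:,2].max(),P[red&(P[...,2]>.034)].mean(0))
s=read_state();print(s["time_s"],s["tool_pos"],s["contact_force"])
E
```

```text
plate ((419.6343994140625, -357.3837890625), (101.81771087646484, 180.04371643066406), 5.769168376922607) 0.005986587106913067
tab ((419.656494140625, -355.7164001464844), (7.810585975646973, 43.385135650634766), 5.809997081756592) 0.34429459864515044 [ 0.41917231 -0.35484259  0.04050555]
1.3583 [ 0.41852784 -0.35641297  0.20005277] [-0.36075619  0.02596011  1.1347724 ]
```

```bash
sed -i 's#^SG=.*#SG=np.pi/2#' h.py; python3 - <<'E'
from h import *
q=quat(.101)
bot.move_linear([.4196,-.3560,.06],q); s=read_state(); print(s["tool_pos"],s["contact_force"])
print(bot.move_linear([.4196,-.3560,.011],q,vel=.06,max_force=8))
fingers.command_gripper(0.0); s=read_state(); print(s["opening"],s["grip_force"],s["tool_pos"],s["contact_force"])
bot.move_linear([.4196,-.3560,.22],q,vel=.15); s=read_state(); print(s["opening"],s["grip_force"],s["tool_pos"],s["contact_force"])
bot.movep([.580,.027,.22],quat(-.026)); bot.wait(.3)
for n in("wrist","scene","side"):
    im=optics.get_image(n); cv2.imwrite(f"pics/{n}2.png",im["pixels"]); np.savez(f"{n}2.npz",**im)
s=read_state();print(s["time_s"],s["tool_pos"],s["contact_force"],s["wrist_torque"])
E
```

```text
[ 0.42027787 -0.35656754  0.060857  ] [-0.40877434 -0.383992    0.25080937]
False
0.00886991726062313 60.610610246658325 [ 0.41980689 -0.35615042  0.01122841] [-0.41279139  0.2344485   2.50753173]
0.00912235495751841 60.0792932510376 [ 0.41900962 -0.3555913   0.21894233] [-0.14927219  0.52623333 -2.09870954]
7.6083 [0.5800046  0.02678639 0.22003817] [-0.39481033 -0.89483605 -2.7392518 ] [ 0.00080671  0.00660425 -0.01345687]
```

View pics/wrist2.png

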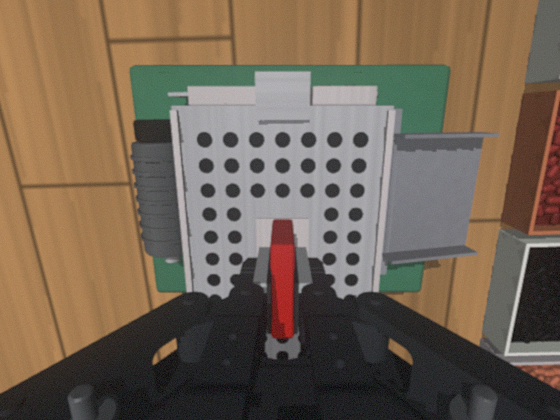

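The wrist view shows the screen held level and square. The ear is at columns 256–310, row 72. The +y cheek top shows at 188–256 and 312–377, rows 86–104, and the grader lies below. I measure the ear against the cheek in this same image.

```bash
python3 - <<'E'
from h import *
im=dict(np.load("wrist2.npz")); g=cv2.GaussianBlur(cv2.cvtColor(im["pixels"],cv2.COLOR_BGR2GRAY).astype(np.float32),(0,0),.8)
def vedge(rows,a,b):
    gx=np.abs(np.gradient(g,axis=1)); return np.array([[a+np.argmax(gx[r,a:b]),r] for r in rows])
def hedge(cols,a,b):
    gy=np.abs(np.gradient(g,axis=0)); return np.array([[c,a+np.argmax(gy[a:b,c])] for c in cols])
def fit(p,z):
    q=cast(im,p,z); m=np.median(q,0); vx,vy,x0,y0=cv2.fitLine((q*1000).astype(np.float32),cv2.DIST_HUBER,0,.01,.01).ravel()
    return m.round(4), round(float(np.arctan2(vy,vx)),4), p[:,0].min(),p[:,0].max(),p[:,1].min(),p[:,1].max()
print("ear L",fit(vedge(range(80,100),245,265),.215)); print("ear R",fit(vedge(range(78,84),302,320),.215))
print("ear tip",fit(hedge(range(262,306),64,80),.215))
print("cheek L",fit(vedge(range(91,100),182,198),.13)); print("cheek R",fit(vedge(range(91,100),368,386),.13))
print("slotR",fit(vedge(range(91,100),308,318),.13)); 
print("cheek out l",fit(hedge(range(194,250),80,95),.13),"r",fit(hedge(range(318,372),80,95),.13))
print("plate end",fit(hedge(range(190,252),101,112),.213),fit(hedge(range(316,388),101,112),.213))
print("plate L",fit(vedge(range(125,250),165,192),.213)); print("plate R",fit(vedge(range(125,250),375,400),.213))
P=pts(im); print("z ear",np.median(P[85:100,265:300,2]),"plate",np.median(P[145:155,200:370,2]),"plate L/R",np.median(P[150:250,190:200,2]),np.median(P[150:250,370:380,2]),"cheek",np.median(P[92:98,200:245,2]))
E
python3 - <<'E'
import cv2
a=cv2.imread("pics/side2.png")[130:270,190:360]; cv2.imwrite("pics/side2c.png",cv2.resize(a,None,fx=4,fy=4,interpolation=2))
E
```

```text
ear L (array([0.5705, 0.1078]), -1.5674, np.int64(248), np.int64(255), np.int64(80), np.int64(99))
ear R (array([0.5949, 0.1108]), 1.5659, np.int64(310), np.int64(310), np.int64(78), np.int64(83))
ear tip (array([0.5835, 0.115 ]), -0.0279, np.int64(262), np.int64(305), np.int64(71), np.int64(71))
cheek L (array([0.517 , 0.1118]), -1.5045, np.int64(187), np.int64(188), np.int64(91), np.int64(99))
cheek R (array([0.6484, 0.1082]), 1.4479, np.int64(376), np.int64(377), np.int64(91), np.int64(99))
slotR (array([0.6034, 0.1094]), 1.3928, np.int64(312), np.int64(313), np.int64(91), np.int64(99))
cheek out l (array([0.5411, 0.117 ]), -0.0279, np.int64(194), np.int64(249), np.int64(86), np.int64(86)) r (array([0.6258, 0.1151]), -0.028, np.int64(318), np.int64(371), np.int64(85), np.int64(86))
plate end (array([0.5547, 0.1026]), -0.0279, np.int64(190), np.int64(251), np.int64(103), np.int64(104)) (array([0.6138, 0.101 ]), -0.0464, np.int64(316), np.int64(387), np.int64(103), np.int64(106))
plate L (array([0.53  , 0.0646]), 1.542, np.int64(170), np.int64(182), np.int64(125), np.int64(249))
plate R (array([0.6322, 0.0618]), 1.5707, np.int64(378), np.int64(393), np.int64(125), np.int64(249))
z ear 0.21636583015784716 plate 0.21446722074300262 plate L/R 0.21444552099704944 0.21452618891094105 cheek 0.13169847062529316
```

View pics/side2c.png

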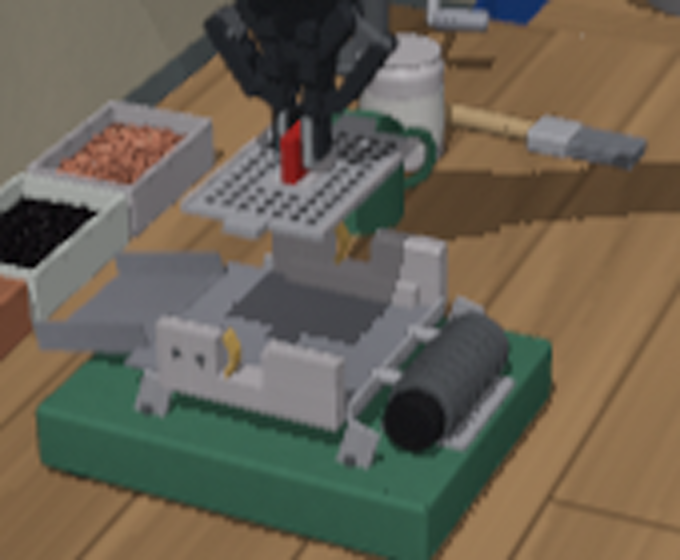

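The side crop shows the screen level above the deck with its ears over the slots. In the wrist image the ear centre x is 0.5827 and the cheek centre is 0.5827, so they agree, and y agrees within about 1 mm. I lower it to just above the cheek tops and measure again there.

```bash
python3 - <<'E'
from h import *
bot.move_linear([.580,.0263,.147],quat(-.024),vel=.08,max_force=8); bot.wait(.3)
for n in("wrist","side","scene"):
    im=optics.get_image(n); cv2.imwrite(f"pics/{n}3.png",im["pixels"]); np.savez(f"{n}3.npz",**im)
s=read_state();print(s["time_s"],s["tool_pos"],s["contact_force"],s["wrist_torque"])
a=cv2.resize(cv2.imread("pics/wrist3.png")[50:130,130:430],None,fx=2.5,fy=2.5,interpolation=2)
b=cv2.resize(cv2.imread("pics/scene3.png")[170:290,225:375],None,fx=2.6,fy=2.6,interpolation=2)
c=cv2.resize(cv2.imread("pics/side3.png")[170:260,205:335],None,fx=2.7,fy=2.7,interpolation=2)
o=np.zeros((600,750,3),np.uint8); o[:200]=a; o[200:200+b.shape[0],:b.shape[1]]=b; o[200:200+c.shape[0],395:395+c.shape[1]]=c
cv2.imwrite("pics/m3.png",o)
E
```

```text
9.125 [0.58004412 0.02626276 0.14713896] [-0.06601197  0.21658957 -1.81569669] [ 0.0348883  -0.00409299  0.01134411]
```

View pics/m3.png

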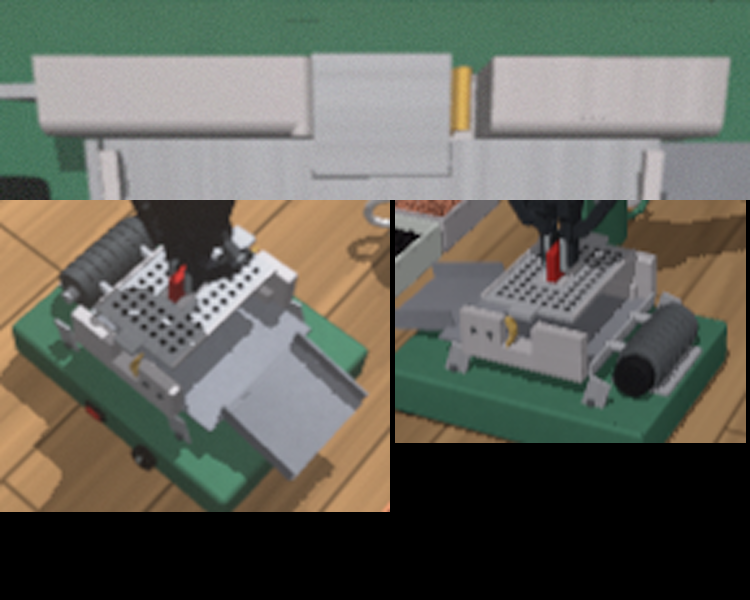

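The close view shows the ear sitting in the slot opening, at mosaic columns 312–451. The cheek spans 33–728 and the brass leaf is clear on the right at 453–470. I compute y and x numerically, then feel down into the mouth of the slot.

```bash
python3 - <<'E'
from h import *
im=dict(np.load("wrist3.npz")); g=cv2.GaussianBlur(cv2.cvtColor(im["pixels"],cv2.COLOR_BGR2GRAY).astype(np.float32),(0,0),.8)
gx=np.abs(np.gradient(g,axis=1)); gy=np.abs(np.gradient(g,axis=0))
V=lambda rows,a,b,z: np.median(cast(im,[[a+np.argmax(gx[r,a:b]),r] for r in rows],z),0)
H=lambda cols,a,b,z: np.median(cast(im,[[c,a+np.argmax(gy[a:b,c])] for c in cols],z),0)
ze=.142
eL,eR=V(range(75,98),248,262,ze),V(range(75,98),305,318,ze); cL,cR=V(range(76,94),138,152,.13),V(range(76,94),415,428,.13)
print("ear",eL,eR,(eL+eR)/2,"cheek",cL,cR,(cL+cR)/2)
print("ear tip",H(range(262,305),66,76,ze),"plate end",H(range(180,245),101,110,.140))
for nm,a,b in(("out",66,80),("in",95,104)): print(nm,H(range(150,245),a,b,.13),H(range(335,410),a,b,.13))
for z in (.140,.136):
    t=bot.move_linear([.580,.0263,z],vel=.02,max_force=4); bot.wait(.2); s=read_state(); print(t,s["time_s"],s["tool_pos"],s["contact_force"],s["wrist_torque"])
    if t: break
E
```

```text
ear [0.56938882 0.10936036] [0.59618706 0.10873123] [0.58278794 0.10904579] cheek [0.51682831 0.11234301] [0.64832957 0.10910177] [0.58257894 0.11072239]
ear tip [0.58312247 0.11517502] plate end [0.55061258 0.10193796]
out [0.54274775 0.11720567] [0.62504561 0.1151805 ]
in [0.54141884 0.10394036] [0.62576757 0.10174782]
False 9.825 [0.58007224 0.0263086  0.14010087] [-1.02261116 -0.16987958 -2.0511617 ] [ 0.03032639  0.03003449 -0.03808377]
True 10.275 [0.57947109 0.02629124 0.1359926 ] [0.20270484 0.14931324 0.84149077] [ 0.10153232 -0.24896957 -0.06858127]
```

```bash
python3 - <<'E'
from h import *
f0=np.array([-.4,0,-2.0])
for z in (.134,.131,.128,.125):
    t=bot.move_linear([.580,.0263,z],vel=.015,max_force=10); bot.wait(.15); s=read_state(); print(z,t,s["time_s"],(s["tool_pos"]).round(5),(s["contact_force"]-f0).round(2),np.round(s["wrist_torque"],3),s["opening"])
    if t or np.linalg.norm(s["contact_force"]-f0)>16: break
E
```

```text
0.134 False 10.7083 [0.57953 0.02636 0.134  ] [-2.96  0.3   6.79] [ 0.1    0.574 -0.109] 0.009187372520399778
0.131 False 11.2083 [0.57953 0.0264  0.13135] [-3.98 -1.08  8.64] [ 0.026  0.852 -0.121] 0.008933845803654349
0.128 False 11.7083 [0.57953 0.02638 0.12805] [-3.54 -0.74  6.82] [ 0.013  0.791 -0.042] 0.009020618851483747
0.125 False 12.2083 [0.57953 0.02635 0.12477] [-2.39  0.51  6.2 ] [ 0.096  0.827 -0.089] 0.008736789355505899
```

Both leaves are yielding evenly and the forces are low. I continue down to the ledges.

```bash
python3 - <<'E'
from h import *
f0=np.array([-.4,0,-2.0])
for z in (.122,.119,.116,.1135,.112,.111,.110,.109):
    t=bot.move_linear([.580,.0263,z],vel=.012,max_force=10); bot.wait(.15); s=read_state(); F=s["contact_force"]-f0; print(z,t,s["time_s"],(s["tool_pos"]).round(5),F.round(2),np.round(s["wrist_torque"],3),s["opening"])
    if np.linalg.norm(F)>17: break
E
```

```text
0.122 False 12.7583 [0.57956 0.02629 0.12167] [-5.53  1.31  3.91] [ 0.09   0.997 -0.079] 0.008837302258842966
0.119 False 13.3083 [0.57954 0.02622 0.11873] [-4.31  0.23  4.93] [ 0.114  1.078 -0.081] 0.009006731395657575
0.116 False 13.8583 [0.57954 0.02623 0.11549] [-3.34 -0.08  1.31] [ 0.085  0.989 -0.071] 0.009154907724500522
0.1135 False 14.3667 [0.57986 0.0261  0.11298] [-1.38  0.2  -4.5 ] [ 0.018  0.584 -0.083] 0.00904703863510219
0.112 False 14.7917 [0.58043 0.02619 0.11214] [-1.73  0.12 -2.16] [-0.051  0.36  -0.091] 0.008945912996378333
0.111 False 15.1917 [0.58073 0.02638 0.11145] [ 0.96 -0.77 -0.46] [0.015 0.045 0.005] 0.009106235833506778
0.11 False 15.5917 [0.58075 0.02638 0.11121] [-1.82 -0.08  7.6 ] [-0.097  0.453  0.017] 0.008540179351345933
0.109 False 15.9917 [0.58078 0.02639 0.11118] [-4.72 -0.6  13.6 ] [-0.145  0.977 -0.022] 0.009203714595215991
```

It bottomed out at TCP z 0.1112, as expected for home (0.100 + 0.011), with both leaves snapped back. I unload, release, back off, and check.

```bash
python3 - <<'E'
from h import *
bot.move_linear([.5807,.0264,.1112],vel=.01)
fingers.command_gripper(0.04); bot.wait(.2)
print(bot.move_linear([.5807,.0264,.26],vel=.1,max_force=10)); bot.wait(.3)
im=optics.get_image("wrist"); cv2.imwrite("pics/w5.png",im["pixels"]); P=pts(im)
sc=optics.get_image("scene"); si=optics.get_image("side")
s=read_state();print(s["time_s"],s["tool_pos"],s["contact_force"],s["opening"])
# plane of the plate in the deck region
for n,i in(("w",im),("sc",sc),("si",si)):
    Q=pts(i); hsv=cv2.cvtColor(i["pixels"],cv2.COLOR_BGR2HSV)
    d=Q[...,:2]-[.582,.0264]
    m=(i["range_z"]>0)&(abs(d[...,0])<.04)&(abs(d[...,1])<.068)&(abs(Q[...,2]-.104)<.006)&(hsv[...,1]<60)&(hsv[...,2]>110)
    q=Q[m]; c,*_=np.linalg.lstsq(np.c_[q[:,:2]-[.582,.0264],np.ones(len(q))],q[:,2],rcond=None); print(n,m.sum(),"slopes,z",c.round(4))
    for e in(1,-1):
        k=(i["range_z"]>0)&(abs(Q[...,0]-(.582+.002*e))<.009)&(abs(Q[...,1]-.0264-.083*e)<.005)&(abs(Q[...,2]-.108)<.02); print("  ear",e,k.sum(),np.median(Q[k][:,2]) if k.any() else None)
a=cv2.resize(sc["pixels"][170:290,225:375],None,fx=2.0,fy=2.0,interpolation=2); b=cv2.resize(si["pixels"][170:260,205:335],None,fx=2.0,fy=2.0,interpolation=2)
o=np.zeros((600,560,3),np.uint8); o[:360]=im["pixels"][:360]; o[360:600,:300]=a; o[360:540,300:560]=b; cv2.imwrite("pics/m5.png",o)
E
```

```text
False
19.0667 [0.58068622 0.02638216 0.25995054] [-0.0639263  -0.57278104 -1.50663948] 0.040343472484509424
w 8617 slopes,z [-1.000e-04 -4.000e-04  1.059e-01]
  ear 1 250 0.10784678600001676
  ear -1 168 0.10794039295630548
sc 1082 slopes,z [0.0005 0.0008 0.1031]
  ear 1 16 0.10458474761007855
  ear -1 26 0.10538398913210414
si 371 slopes,z [-0.0023  0.0025  0.1054]
  ear 1 28 0.10686036765334898
  ear -1 18 0.10840768739801497
```

View pics/m5.png

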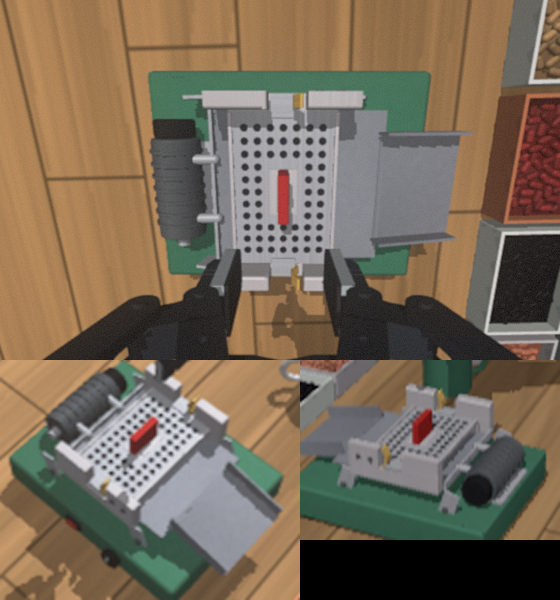

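The views show the screen flat in the deck, both ears down in their slots with the clips over them, and the gripper clear. After correcting the wrist camera's +1.7 mm height bias, both ear tops sit at about 0.106, so the undersides are at about 0.100 (home), with slopes under 0.003.

```bash
python3 -c "
from h import *
print(hand_in())"
```

```text
the job is handed in; nothing more can be done
None
```

The red-tabbed screen is fitted in the grader deck, with both ears home under the clips, lying flat and let go; the highest tool force I read going in was about 15 N, and the job is handed in (no verdict was shown).

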